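# Load the bowl blank and run the boring sled home

### The arm

A 6-joint arm with a two-finger parallel gripper is mounted at the origin on the work surface. World frame = base frame: x ahead of the robot, y to its left, z up, the work surface at z = 0. Lengths are in m, angles in rad, forces in N, time in s.
With the tool pointing down it reaches from about 0.3 to 0.775 m from the base axis. Payload 14.6 kg.
Tool frame: the origin (TCP) lies midway between the tips of the shut fingers; the grasp point (between the pads) lies 19 mm behind it (ctrl.tcp_to_grasp is the distance from the TCP to the grasp point, in m); x points along the fingers, y is the direction in which the jaws open and shut, and the axes are right-handed (so a half turn about x gives the same grasp; the last joint's range is limited). The gripper opens to 94 mm and grips with 3 to 60 N. Pads are 16 mm wide; open, the fingers measure 119 mm over their backs; the gripper's body (75 mm by 177 mm) begins 78 mm behind the grasp point.
Start: joints at [-1.247, 0.3, 1.521, -0, 1.321, -0.067], TCP at [0.21, -0.509, 0.205] pointing down, gripper open.
Joint ranges: [-3.03, 3.03], [-0.79, 2.21], [0.23, 2.52], [-1.04, 4.18], [0, 3.07], [-2.55, 2.55]. Speed limits (rad/s): [2.22, 2.22, 2.57, 3.14, 3.14, 3.14].

### API

Orientations are given as [roll, pitch, yaw] about the fixed x, y, z axes, in that order (R = Rz(yaw) Ry(pitch) Rx(roll)).
In Python, from station import ctrl gives the robot as it stands.
- The arm moves only by the tool jog_arm, never from a script. Its argument "rows" is one flat list of numbers, 7 for each row, row after row: the shift along the world's x, y, z in m, then the turn, a rotation vector about the world's x, y, z in degrees, then the closure, from 0 (fully open) to 1 (shut). A call has 1 to 8 rows; each row shifts and turns the commanded pose from where the row before left it; what a row does not reach is not made up. A row lasts 1/12 s, in which the tool goes at most 41.7 mm and 7.16 degrees, less where a joint would pass 70% of its speed; a pose out of reach is approached as far as the arm can. A call with a gripper value outside its range is refused whole. The fingers move at their own pace and stop on an object; "squeeze" is the grip in N (left out, the last holds). Time passes only in rows, so rows that do not move let the fingers close. It gives the time, the measured TCP pose, the force and the opening at its end, in the units of the state.
- ctrl.get_obs(): the state, without advancing time (a new reading comes with each control period).
- ctrl.camera(name): name is "scene" or "top" or "wrist"; returns (picture, depth): 384x512x3 uint8, red, green, blue; 384x512 float32, m along the optical axis (not along the pixel's ray), 0 where there is no reading.
- ctrl.camera_model(name): a dict with "K" (3x3 intrinsics, pixels), "extrinsics" (4x4, takes a point from camera to world coordinates). Camera axes: x right, y down, z forward; pixel columns grow to the right and rows downward; lengths in m; the calibration is good to about 2 mm. A picture is of the moment at which its call begins: read the wrist's pose just before it. camera_model takes no time and is no camera call; for the wrist camera it gives the pose at the moment of the call.
- ctrl.hand_in(): hands the job in, once; it reports no verdict.
The state is a dict: "time_s": time; "qpos": joint angles; "joint_vel": joint speeds; "tau": joint torques, N m; "ee_pos": TCP position; "eef_rot": TCP orientation; "force": force on the tool from outside, world axes, zero at the start; "moment": the same for the moment, N m; "grip_width": finger opening in m.
Only numpy, scipy, OpenCV 4.12 (cv2) and the standard library are available. Lean on these libraries where they do the work, as an engineer would, in place of code of your own. Each camera call takes 0.05 s, during which the arm holds its last target.

### The job

First set the round bowl blank flat in the square nest on the plywood sled of the boring jig, spigot up, and let go of it. Then push the sled along its rails until it is fully home against the end stop: push at the middle of its near edge, because it binds in the rails when pushed off to one side, and do not force it. Last, swing the steel latch across behind the sled to lock it in, and leave the wooden bowl, the tin and the gouge alone.

Things in the scene. Friction and masses are not known exactly. Their poses are not given: they have to be found in the camera images.
- jig: Fixed boring jig: dark steel bed plate 300 x 262 x 8 mm; two steel guide rails along its x, 31 mm wide, tops 24 mm above the table, 200 mm apart inside. A grey boring head, 111 mm high, stands past x = +150 mm. Origin: on the centre line between the rails, mid-plate, table height. x along the rails towards the stop (away from the robot, yaw within 0.3 rad), y left, z up.
- stop (a point): Middle of the near face of the end stop, a steel bar across the far end of the channel (jig x = +130 mm, y = 0), 38 mm high; the point is 24 mm above the table. Axes as the jig's.
- sled: Loose plywood board 140 mm long (x), 180 wide (y), 32 thick, about 0.5 kg, on the bed plate (top 40 mm above the table). Two guide shoes 60 mm long at mid-length run between the rails with 2 mm play each side. Origin: centre of its underside; axes as the jig's. Slides with 3 to 7 N; pushed over 10 mm off the centre line it may bind, over 25 mm it jams; draw back to free it.
- sled_push (a point): Middle of the sled's near edge face at half its thickness, 24 mm above the table: where to push; marked by a steel wear plate 36 mm wide. It starts at jig x = -135 to -105 mm; with the sled fully home, far edge on the stop, it is at jig x = -10 mm, y = 0. Axes as the sled's.
- nest (a point): Centre of the nest's floor on top of the sled (40 mm above the table): a square 100 x 100 mm inside, between four dark battens 6 mm thick and 7 mm high. It lies 84 mm farther along x than the push point and 30 mm right (-y) of the sled's centre line, and moves with the sled. Axes as the sled's.
- blank_center (a point): Centre of the bowl blank, half way up (27 mm above its underside), z along its axis. Pale wood disc 90 mm across, 26 mm thick, with a round spigot 44 mm across and 28 mm high on top (54 mm overall), about 0.2 kg, standing spigot up on the table at the right. The disc is too wide to grip: grip the spigot.
- latch (a joint): Angle (rad) of a flat steel bar hinged on top of the left rail: 0 = points back along the rail to the robot (open), negative = swung outwards, pi/2 = across the channel (its limit), just behind the near edge of a sled that is home. Starts -0.6 to 0; closes counter-clockwise from above. About 1 N at its post moves it; stays where left; a sled not home blocks it.
- latch_post (a point): Black round upright post on the latch's free end, 18 mm across, 70 mm from the hinge axis; this point is 66 mm above the table; the post's top is 83 mm above the table and the bar below it spans 26 to 38 mm above the table, 14 mm wide.
- latch_pivot (a point): The latch's hinge axis, at jig x = -20 mm, y = +112 mm, same height as the post point.
- bowl: Bystander: small finished bowl of dark wood, 84 mm across, 50 mm high, hollow, on the right side; it and the blank may have exchanged places. Origin at the centre of its underside.
- wax: Bystander: steel tin, 76 mm across, 60 mm high, on the left. Origin at the centre of its underside.
- gouge: Bystander: turning gouge 265 mm long lying on the left, dark wood handle and steel shaft. Origin under its middle, x along its shaft.
Things that resemble listed ones, but are neither listed nor needed, are in the scene too. What is meant by the part that bears blank_center is not blue or red, and is the larger of those in its own colour.

How it is judged:
By the outcome, as a careful person would: the job done as asked, in the order asked, and still so for the second after the job is handed in, with the robot touching nothing.
It also fails if it takes over 64 s, if anything falls off the work surface, if the arm or the gripper's body presses on something with over 40 N, if the wrist force passes 120 N, or if a joint passes its speed limit or range.

## Working session

There is one attempt and no reset: what is moved stays moved. The work goes in short steps, Python scripts to look and compute and a tool call to move; the robot and the scene stay as the last step left them, time stands still between calls to the robot, and variables do not carry over. Pictures are saved under pics/ and viewed, and the job is handed in when it is done.

Besides the shell and the picture viewer there is one more tool, called after "Request:" by a JSON object that holds its "name" and its "arguments". jog_arm: Moves the arm, as the interface text tells. Its arguments: {"type":"object","properties":{"rows":{"type":"array"},"squeeze":{"type":"number"}},"required":["rows"]}

```bash
mkdir -p pics; ls; python3 - <<'E'
from station import ctrl
import cv2,numpy as np
o=ctrl.get_obs(); print(o)
for n in("scene","top"):
    p,d=ctrl.camera(n); m=ctrl.camera_model(n)
    np.savez(f"{n}0.npz",p=p,d=d,K=m["K"],E=m["extrinsics"])
    cv2.imwrite(f"pics/{n}0.png",p[:,:,::-1]); print(n,m)
E
```

```text
pics
{'time_s': 0.0, 'qpos': array([-1.24661258e+00,  3.00505138e-01,  1.52159916e+00, -7.04471297e-06,
        1.32068947e+00, -6.66240179e-02]), 'joint_vel': array([-0.00014163,  0.00060168,  0.00045537,  0.00090956, -0.00012907,
        0.00130731]), 'tau': array([ 2.21761104e-03, -5.31803942e+01, -3.52738953e+01,  7.09916395e-02,
        2.44218728e-02, -1.34233792e-04]), 'ee_pos': array([ 0.20941208, -0.50828258,  0.20486001]), 'eef_rot': array([-1.63173948,  1.5695952 ,  1.90066269]), 'force': array([0.07688037, 0.41004813, 1.41997021]), 'moment': array([-0.02415754, -0.01635086,  0.03587473]), 'grip_width': 0.09420960859378404}
scene {'K': array([[431.50702385,   0.        , 260.23718397],
       [  0.        , 431.50702385, 197.56488717],
       [  0.        ,   0.        ,   1.        ]]), 'extrinsics': array([[ 0.61929296,  0.6724168 , -0.40537869,  1.03460787],
       [ 0.78511679, -0.52492133,  0.3287084 , -0.42761761],
       [ 0.00823713, -0.52183641, -0.85300581,  1.13456667],
       [ 0.        ,  0.        ,  0.        ,  1.        ]])}
top {'K': array([[416.90123114,   0.        , 250.03341168],
       [  0.        , 416.90123114, 193.01599204],
       [  0.        ,   0.        ,   1.        ]]), 'extrinsics': array([[ 0.01379578, -0.98234213,  0.18658406,  0.23526657],
       [-0.99955371, -0.01849344, -0.02345998, -0.0050932 ],
       [ 0.02649631, -0.18617714, -0.98215886,  1.49179954],
       [ 0.        ,  0.        ,  0.        ,  1.        ]])}
```

View pics/scene0.png

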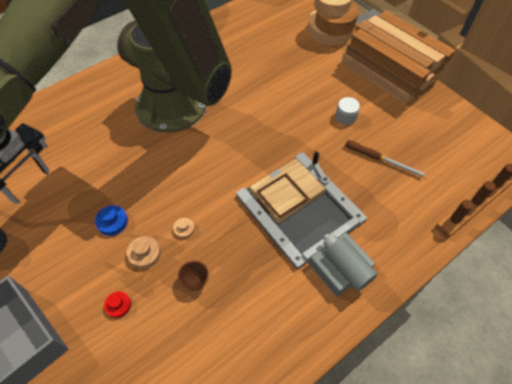

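View pics/top0.png

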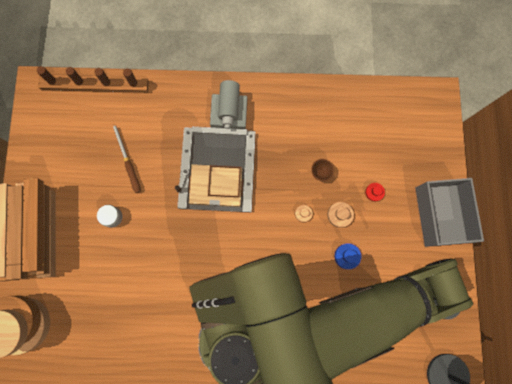

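Candidates in the top view: blue (348,256), red (375,191), small pale (304,213) and large pale (342,214). The large pale one fits because it is neither blue nor red and is the larger of its colour. I'll confirm it in enlarged crops.

```bash
cat > h.py <<'E'
import numpy as np,cv2
def load(n): 
    z=np.load(n+".npz"); return z["p"],z["d"],z["K"],z["E"]
def ray(K,E,u,v,z):
    d=E[:3,:3]@np.array([(u-K[0,2])/K[0,0],(v-K[1,2])/K[1,1],1.]); o=E[:3,3]
    return o+d*(z-o[2])/d[2]
def cloud(d,K,E):
    v,u=np.mgrid[:d.shape[0],:d.shape[1]]
    P=np.stack([(u-K[0,2])/K[0,0]*d,(v-K[1,2])/K[1,1]*d,d],-1)
    return P@E[:3,:3].T+E[:3,3]
def proj(K,E,P):
    c=E[:3,:3].T@(np.asarray(P)-E[:3,3]); q=K@c; return q[:2]/q[2]
E
python3 - <<'E'
from h import *
p,d,K,E=load("top0")
a=cv2.resize(p[110:230,165:265],None,fx=6,fy=5,interpolation=cv2.INTER_CUBIC)
a=cv2.resize(p[120:220,170:260],None,fx=6,fy=6,interpolation=cv2.INTER_CUBIC)
cv2.imwrite("pics/jigcrop.png",a[:,:,::-1])
a=cv2.resize(p[145:275,280:400],None,fx=4,fy=4,interpolation=cv2.INTER_CUBIC)
cv2.imwrite("pics/discs.png",a[:,:,::-1])
C=cloud(d,K,E)
for n,(u,v) in dict(big=(342,214),small=(304,213),blue=(348,256),red=(375,191),table=(300,250),bowl=(323,171),tin=(108,216)).items():
    print(n,C[v,u].round(4),ray(K,E,u,v,.054).round(4))
for n in("big","small"):
    u0,v0=dict(big=(342,214),small=(304,213))[n]
    W=C[v0-25:v0+25,u0-18:u0+25].reshape(-1,3)
    for lo,hi in((.015,.032),(.045,.07),(.036,.045)):
        s=W[(W[:,2]>lo)&(W[:,2]<hi)]
        if len(s): print(n,lo,len(s),s.min(0).round(4),s.max(0).round(4),((s.min(0)+s.max(0))/2).round(4),np.median(s,0).round(4))
E
```

```text
big [ 0.4398 -0.3625  0.0533] [ 0.4397 -0.3623  0.054 ]
small [ 0.4441 -0.2323  0.0321] [ 0.4409 -0.2289  0.054 ]
blue [ 0.2946 -0.3795  0.0523] [ 0.2946 -0.379   0.054 ]
red [ 0.5269 -0.487   0.0395] [ 0.524  -0.4822  0.054 ]
table [ 0.3155 -0.2217 -0.0008] [ 0.3125 -0.2138  0.054 ]
bowl [ 0.6045 -0.3077  0.0086] [ 0.5932 -0.2984  0.054 ]
tin [0.4177 0.4463 0.0617] [0.4186 0.4487 0.054 ]
big 0.015 339 [ 0.3979 -0.4103  0.0162] [ 0.4842 -0.3211  0.0319] [ 0.4411 -0.3657  0.0241] [ 0.4369 -0.3592  0.0257]
big 0.045 128 [ 0.4214 -0.3874  0.0453] [ 0.4621 -0.3447  0.0625] [ 0.4418 -0.3661  0.0539] [ 0.4414 -0.3657  0.0545]
big 0.036 9 [ 0.4138 -0.3694  0.0366] [ 0.4599 -0.3439  0.0427] [ 0.4368 -0.3567  0.0396] [ 0.427  -0.3528  0.0384]
small 0.015 130 [ 0.4168 -0.3211  0.0152] [ 0.4715 -0.2051  0.0318] [ 0.4442 -0.2631  0.0235] [ 0.442  -0.234   0.0193]
small 0.036 28 [ 0.4326 -0.2457  0.036 ] [ 0.4578 -0.2206  0.0425] [ 0.4452 -0.2332  0.0393] [ 0.445  -0.2313  0.0379]
```

View pics/jigcrop.png

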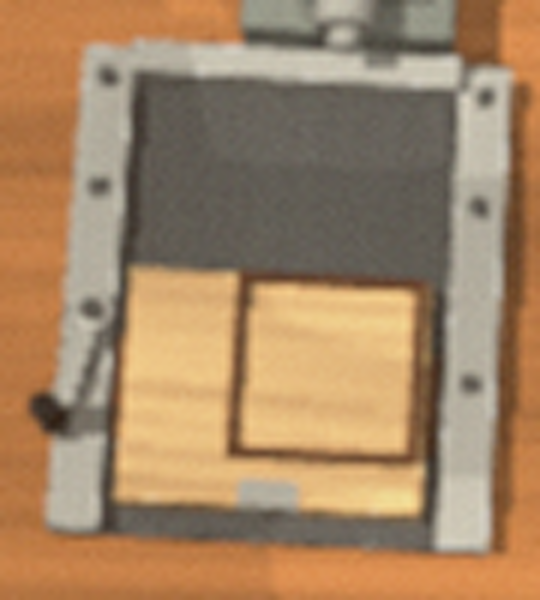

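View pics/discs.png

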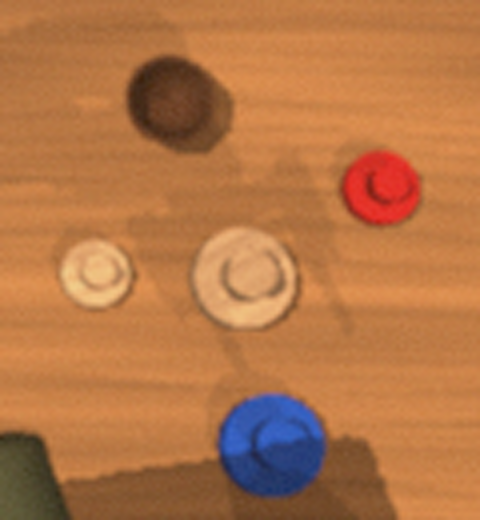

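The crop shows the large pale blank (spigot at top-view (342,214)), with the smaller pale copy at (304,213). The sled, nest, wear plate and open latch are all visible in the jig crop. Next I'll measure the jig.

```bash
python3 - <<'E'
from h import *
p,d,K,E=load("top0")
f=lambda x,y,z: ray(K,E,x/6+170-.4,y/6+120-.4,z)
N=[f(250,285,.04),f(418,287,.04),f(413,457,.04),f(238,450,.04)]
print("nest",np.round(N,4), "c",np.mean(N,0).round(4))
print([np.linalg.norm(N[i]-N[(i+1)%4]).round(4) for i in range(4)])
S=[f(128,266,.04),f(112,502,.04),f(425,516,.04)]
print("sled",np.round(S,4)); a=S[0]-S[1]; b=S[1]-S[2]
print("len",np.linalg.norm(a),np.linalg.norm(b),"yaw",np.arctan2(a[1],a[0]),np.arctan2(-b[0],b[1]))
R=dict(Lo0=f(48,528,.024),Lo1=f(88,45,.024),Ro0=f(490,550,.024),Ro1=f(513,70,.024))
for k,v in R.items(): print(k,v.round(4))
for q in("Lo","Ro"):
    a=R[q+"1"]-R[q+"0"]; print(q,np.linalg.norm(a),np.arctan2(a[1],a[0]))
print("center",np.mean(list(R.values()),0))
print("width",np.linalg.norm(R["Lo0"]-R["Ro0"]))
print("plate",f(268,480,.04),f(268,505,.024))
print("hinge",f(92,308,.038),"post",f(43,405,.083),f(50,415,.06))
# depth
C=cloud(d,K,E)
hsv=cv2.cvtColor(p,cv2.COLOR_RGB2HSV)
m=(C[...,2]>.034)&(C[...,2]<.046)&(hsv[...,1]>60)
m[:, :180]=0;m[:,245:]=0;m[:150]=0;m[215:]=0
r=cv2.minAreaRect(C[m][:,:2].astype(np.float32)); print("sledrect",r,m.sum())
g=(C[...,2]>.018)&(C[...,2]<.03)&(hsv[...,1]<50)
g[:,:175]=0;g[:,260:]=0;g[:120]=0;g[215:]=0
r=cv2.minAreaRect(C[g][:,:2].astype(np.float32)); print("jigrect",r,g.sum())
ps=C[150:215,165:200].reshape(-1,3); ps=ps[ps[:,2]>.06]; print("post",ps.round(4))
E
```

```text
nest [[6.028e-01 1.003e-01 4.000e-02]
 [6.037e-01 1.000e-04 4.000e-02]
 [5.004e-01 1.100e-03 4.000e-02]
 [5.027e-01 1.042e-01 4.000e-02]] c [0.5524 0.0515 0.04  ]
[np.float64(0.1002), np.float64(0.1033), np.float64(0.1031), np.float64(0.1003)]
sled [[ 0.613   0.1733  0.04  ]
 [ 0.4703  0.1769  0.04  ]
 [ 0.4653 -0.0066  0.04  ]]
len 0.1427602072660923 0.18351670169606799 yaw -0.025357936725120083 -0.02724627106818496
Lo0 [0.4567 0.2159 0.024 ]
Lo1 [0.7564 0.2053 0.024 ]
Ro0 [ 0.4482 -0.0455  0.024 ]
Ro1 [ 0.7463 -0.0556  0.024 ]
Lo 0.2998969784597358 -0.035484876487723166
Ro 0.2983412521490168 -0.034193786328658896
center [0.60187799 0.08002211 0.024     ]
width 0.2615030079126237
plate [0.48506225 0.08607184 0.04      ] [0.47277261 0.08662894 0.024     ]
hinge [0.58733299 0.19382514 0.038     ] post [0.51883685 0.21315391 0.083     ] [0.51761699 0.21239195 0.06      ]
sledrect ((0.5373700857162476, 0.08245936036109924), (0.1801924705505371, 0.14186614751815796), 88.17404174804688) 1699
jigrect ((0.6045088768005371, 0.08057454228401184), (0.26065531373023987, 0.30633941292762756), 88
[... 488 characters left out ...]
 0.2353 -0.0051  1.4918]
 [ 0.5158  0.2192  0.0817]
 [ 0.5159  0.2158  0.0819]
 [ 0.5168  0.2131  0.0776]
 [ 0.5156  0.2087  0.0837]
 [ 0.5155  0.2051  0.0846]
 [ 0.5165  0.2024  0.0799]
 [ 0.5123  0.2156  0.0823]
 [ 0.5127  0.2124  0.0806]
 [ 0.5123  0.2086  0.0831]
 [ 0.5121  0.205   0.0844]
 [ 0.5149  0.2037  0.0704]
 [ 0.2353 -0.0051  1.4918]
 [ 0.5099  0.2163  0.0766]
 [ 0.5089  0.2121  0.0818]
 [ 0.5092  0.2088  0.081 ]
 [ 0.5103  0.2062  0.0755]
 [ 0.5123  0.2042  0.0657]
 [ 0.509   0.2147  0.0635]
 [ 0.5093  0.2115  0.062 ]
 [ 0.5093  0.208   0.0622]
 [ 0.2353 -0.0051  1.4918]
 [ 0.2353 -0.0051  1.4918]
 [ 0.2353 -0.0051  1.4918]
 [ 0.2353 -0.0051  1.4918]
 [ 0.2353 -0.0051  1.4918]]
```

Jig origin is about (0.602, 0.080), yaw about -0.033, with rail width 0.2615 m and length 0.30 m matching the spec. The push point is about (0.467, 0.085), which is jig x = -0.135. The nest is about (0.551, 0.052) and the blank about (0.4415, -0.366). I'll move over the blank and check with the wrist camera.

Request:
{"name": "jog_arm", "arguments": {"rows": [0.033, 0.0204, -0.004, 0, 0, 0, 0, 0.033, 0.0204, -0.004, 0, 0, 0, 0, 0.033, 0.0204, -0.004, 0, 0, 0, 0, 0.033, 0.0204, -0.004, 0, 0, 0, 0, 0.033, 0.0204, -0.004, 0, 0, 0, 0, 0.033, 0.0204, -0.004, 0, 0, 0, 0, 0.034, 0.02, -0.004, 0, 0, 0, 0, 0, 0, 0, 0, 0, 0, 0]}}

```text
time_s: 0.77
ee_pos: [0.4456, -0.3623, 0.1762]
eef_rot: [-1.731, 1.569, 1.806]
force: [-0.7, 0.0, -1.1]
grip_width: 0.0943
```

```bash
cat > snap.py <<'E'
import sys
from station import ctrl
from h import *
from scipy.spatial.transform import Rotation as R
def snap(cam,tag):
    o=ctrl.get_obs(); m=ctrl.camera_model(cam); p,d=ctrl.camera(cam)
    np.savez(tag+".npz",p=p,d=d,K=m["K"],E=m["extrinsics"])
    cv2.imwrite(f"pics/{tag}.png",p[:,:,::-1])
    print("t",o["time_s"],"pos",o["ee_pos"].round(4),"F",o["force"].round(2),"w",round(o["grip_width"],4))
    print("toolR",R.from_euler("xyz",o["eef_rot"]).as_matrix().round(3).tolist(),"q",o["qpos"].round(3))
if __name__=="__main__": snap(sys.argv[1],sys.argv[2])
E
python3 snap.py wrist w1
```

```text
t 0.7667 pos [ 0.4456 -0.3623  0.1762] F [-0.67  0.03 -1.07] w 0.0943
toolR [[-0.0, 0.385, -0.923], [0.002, -0.923, -0.385], [-1.0, -0.002, -0.0]] q [-7.470e-01  3.790e-01  1.485e+00  1.000e-03  1.279e+00  4.280e-01]
```

View pics/w1.png

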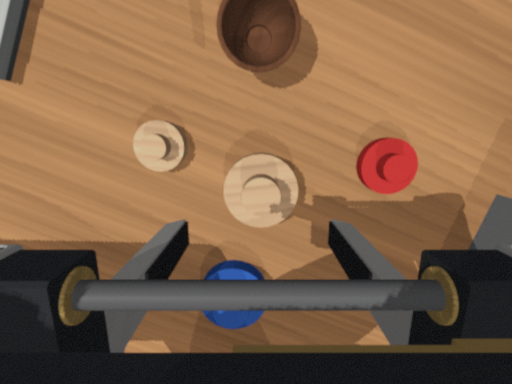

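The wrist view shows the large pale blank at (261,190), the small copy at (160,147), red at (388,165) and blue at (234,293). Measuring the spigot.

```bash
python3 - <<'E'
from h import *
p,d,K,E=load("w1"); C=cloud(d,K,E)
W=C[140:240,210:310].reshape(-1,3)
for lo,hi in((.018,.034),(.046,.062)):
    s=W[(W[:,2]>lo)&(W[:,2]<hi)]; c,r=cv2.minEnclosingCircle(s[:,:2].astype(np.float32)); print(lo,len(s),np.round(c,4),round(r,4),np.median(s,0).round(4))
E
```

```text
0.018 3022 [ 0.4422 -0.3663] 0.045 [ 0.4498 -0.3625  0.0267]
0.046 1246 [ 0.4421 -0.366 ] 0.022 [ 0.443  -0.3657  0.0547]
```

Request:
{"name": "jog_arm", "arguments": {"rows": [-0.0034, -0.0038, -0.035, 0, 0, 0, 0, 0, 0, -0.035, 0, 0, 0, 0, 0, 0, -0.035, 0, 0, 0, 0, 0, 0, -0.022, 0, 0, 0, 0, 0, 0, -0.012, 0, 0, 0, 0, 0, 0, 0, 0, 0, 0, 0, 0, 0, 0, 0, 0, 0, 0]}}

```text
time_s: 1.4
ee_pos: [0.438, -0.3706, 0.0392]
eef_rot: [1.901, 1.57, -0.851]
force: [0.3, -0.2, 1.4]
grip_width: 0.0941
```

Request:
{"name": "jog_arm", "arguments": {"rows": [0.0042, 0.0045, 0, 0, 0, 0, 0, 0, 0, -0.008, 0, 0, 0, 0, 0, 0, 0, 0, 0, 0, 0]}}

```text
time_s: 1.65
ee_pos: [0.4425, -0.3652, 0.0304]
eef_rot: [1.997, 1.57, -0.753]
force: [-0.1, 0.4, -0.9]
grip_width: 0.0937
```

Request:
{"name": "jog_arm", "arguments": {"rows": [0, 0, 0, 0, 0, 0, 0.3, 0, 0, 0, 0, 0, 0, 0.6, 0, 0, 0, 0, 0, 0, 0.8, 0, 0, 0, 0, 0, 0, 0.8, 0, 0, 0, 0, 0, 0, 0.8, 0, 0, 0, 0, 0, 0, 0.8, 0, 0, 0, 0, 0, 0, 0.8], "squeeze": 20}}

```text
time_s: 2.23
ee_pos: [0.4423, -0.3655, 0.0305]
eef_rot: [1.767, 1.571, -0.983]
force: [-0.6, -0.7, -0.6]
grip_width: 0.0507
```

Request:
{"name": "jog_arm", "arguments": {"rows": [0, 0, 0, 0, 0, 0, 0.8, 0, 0, 0, 0, 0, 0, 0.8, 0, 0, 0, 0, 0, 0, 0.8, 0, 0, 0, 0, 0, 0, 0.8]}}

```text
time_s: 2.57
ee_pos: [0.4423, -0.3654, 0.0305]
eef_rot: [1.414, 1.571, -1.337]
force: [1.2, -0.5, -1.0]
grip_width: 0.0429
```

Gripped at 43 mm, which matches the 44 mm spigot. Lifting.

Request:
{"name": "jog_arm", "arguments": {"rows": [0, 0, 0.02, 0, 0, 0, 0.8, 0, 0, 0.03, 0, 0, 0, 0.8, 0, 0, 0.035, 0, 0, 0, 0.8, 0, 0, 0.03, 0, 0, 0, 0.8, 0, 0.02, 0, 0, 0, 0, 0.8, 0.008, 0.032, 0, 0, 0, 0, 0.8, 0.009, 0.035, 0, 0, 0, -6, 0.8, 0.009, 0.035, 0, 0, 0, -6, 0.8]}}

```text
time_s: 3.23
ee_pos: [0.468, -0.2421, 0.1453]
eef_rot: [-0.914, 1.57, 2.403]
force: [1.0, 0.6, -2.5]
grip_width: 0.043
```

Request:
{"name": "jog_arm", "arguments": {"rows": [0.009, 0.035, 0, 0, 0, -6, 0.8, 0.009, 0.035, 0, 0, 0, -6.5, 0.8, 0.009, 0.035, 0, 0, 0, 0, 0.8, 0.009, 0.035, 0, 0, 0, 0, 0.8, 0.009, 0.035, 0, 0, 0, 0, 0.8, 0.009, 0.035, 0, 0, 0, 0, 0.8, 0.009, 0.03, 0, 0, 0, 0, 0.8, 0.009, 0.02, 0, 0, 0, 0, 0.8]}}

```text
time_s: 3.9
ee_pos: [0.5402, 0.0194, 0.1453]
eef_rot: [-0.516, 1.57, 2.59]
force: [0.7, -1.2, -2.1]
grip_width: 0.043
```

```bash
python3 snap.py wrist w2
```

```text
t 3.9 pos [0.5402 0.0194 0.1453] F [ 0.67 -1.15 -2.1 ] w 0.043
toolR [[-0.001, -0.035, -0.999], [0.0, -0.999, 0.035], [-1.0, -0.0, 0.001]] q [-0.032  0.336  1.619  0.     1.187  1.574]
```

View pics/w2.png

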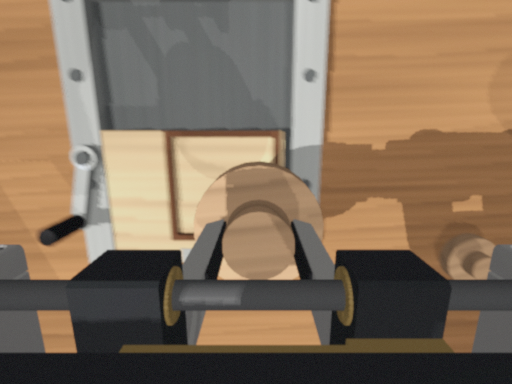

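The blank is held level above the sled. The nest's inner corners are near (177,137), (278,137) and (180,233). I'll refine the nest position and check the blank's offset in the jaws.

```bash
python3 - <<'E'
from h import *
p,d,K,E=load("w2")
cv2.imwrite("pics/w2c.png",cv2.resize(p[110:270,60:320],None,fx=3,fy=3,interpolation=cv2.INTER_CUBIC)[:,:,::-1])
C=cloud(d,K,E)
hsv=cv2.cvtColor(p,cv2.COLOR_RGB2HSV)
W=C[150:260,170:340].reshape(-1,3)
print("zhist",np.histogram(W[:,2],bins=np.arange(0,.2,.01)))
s=W[(W[:,2]>.105)&(W[:,2]<.125)]; c,r=cv2.minEnclosingCircle(s[:,:2].astype(np.float32)); print("disc",c,r,np.median(s,0))
m=(C[...,2]>.035)&(C[...,2]<.044)&(hsv[...,1]>40); m[:, 300:]=0;m[:110]=0; m[250:]=0
q=C[m]; print("sled x max",np.percentile(q[:,0],[98,99.5]),"y max",np.percentile(q[:,1],[98,99.5]))
b=(C[...,2]>.0445)&(C[...,2]<.055); b[:, :150]=0;b[:,300:]=0;b[:120]=0;b[250:]=0
B=C[b]; print("battens",B.min(0),B.max(0),len(B))
E
```

```text
zhist (array([1634,   26, 1074,  468, 4025,    0,    0,    0,    0,    0,    0,
         35,  112,  170, 5043,  425, 2849, 1086,  428]), array([0.  , 0.01, 0.02, 0.03, 0.04, 0.05, 0.06, 0.07, 0.08, 0.09, 0.1 ,
       0.11, 0.12, 0.13, 0.14, 0.15, 0.16, 0.17, 0.18, 0.19]))
disc (0.5711922645568848, 0.020629800856113434) 0.03129693493247032 [0.58217304 0.0175833  0.12072833]
sled x max [0.60579382 0.60848554] y max [0.16904055 0.17122466]
battens [ 0.49542881 -0.00572808  0.04453182] [0.60778927 0.10943214 0.04997548] 1797
```

View pics/w2c.png

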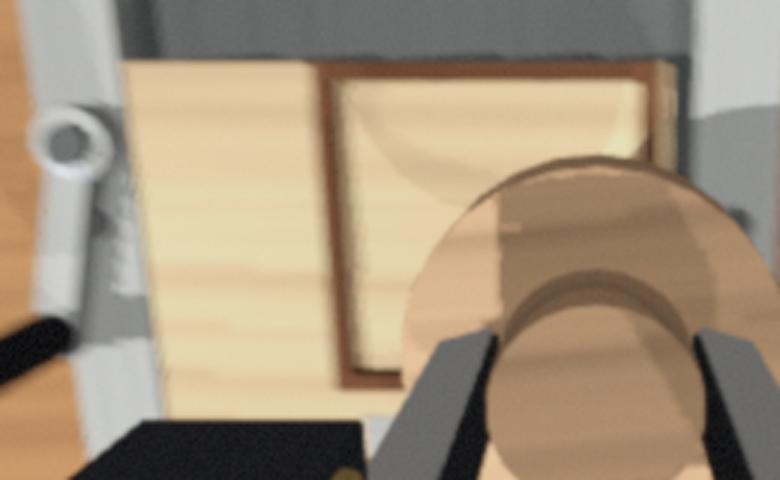

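```bash
python3 - <<'E'
from h import *
p,d,K,E=load("w2")
C=cloud(d,K,E); W=C[150:280,180:340].reshape(-1,3)
for lo,hi in((.136,.147),(.164,.174)):
    s=W[(W[:,2]>lo)&(W[:,2]<hi)]; s=s[np.abs(s[:,1]-.02)<.06]; c,r=cv2.minEnclosingCircle(s[:,:2].astype(np.float32)); print("disc",c,r,np.median(s,0),s.min(0),s.max(0))
# inner corners from crop
f=lambda x,y,z:ray(K,E,60+x/3-.33,110+y/3-.33,z)
print(f(345,80,.04),f(643,80,.04),f(358,372,.04),"hinge",f(70,140,.038))
E
```

```text
disc (0.5393068194389343, 0.018985887989401817) 0.04509346932172775 [0.56196495 0.01808491 0.14158497] [ 0.5008981  -0.02540799  0.13605291] [0.58411451 0.06404981 0.14691219]
disc (0.5487476587295532, 0.01906164363026619) 0.03343081474304199 [0.54186098 0.01920902 0.16955735] [ 0.51780474 -0.01425761  0.16400362] [0.56136046 0.0523809  0.17399766]
[0.60239641 0.09966003 0.04      ] [0.59890442 0.00166124 0.04      ] [0.50049417 0.10572009 0.04      ] hinge [0.58595589 0.19490423 0.038     ]
```

Request:
{"name": "jog_arm", "arguments": {"rows": [0.0054, 0.017, 0, 0, 0, 0, 0.8, 0.006, 0.016, 0, 0, 0, 0, 0.8, 0, 0, -0.02, 0, 0, 0, 0.8, 0, 0, -0.025, 0, 0, 0, 0.8, 0, 0, -0.012, 0, 0, 0, 0.8, 0, 0, 0, 0, 0, 0, 0.8, 0, 0, 0, 0, 0, 0, 0.8]}}

```text
time_s: 4.53
ee_pos: [0.5516, 0.0494, 0.0885]
eef_rot: [0.064, 1.57, -3.114]
force: [-0.0, -0.2, -1.8]
grip_width: 0.0432
```

```bash
python3 snap.py wrist w3; python3 - <<'E'
from h import *
p,d,K,E=load("w3")
cv2.imwrite("pics/w3c.png",cv2.resize(p[80:280,60:330],None,fx=2.9,fy=2.9,interpolation=cv2.INTER_CUBIC)[:,:,::-1])
C=cloud(d,K,E); W=C[100:300,150:350].reshape(-1,3)
s=W[(W[:,2]>.074)&(W[:,2]<.087)]; c,r=cv2.minEnclosingCircle(s[:,:2].astype(np.float32)); print(c,r,np.median(s,0))
E
```

```text
t 4.5333 pos [0.5516 0.0494 0.0885] F [-0.04 -0.21 -1.79] w 0.0432
toolR [[-0.001, -0.037, -0.999], [-0.0, -0.999, 0.037], [-1.0, 0.0, 0.001]] q [ 0.023  0.432  1.63  -0.     1.08   1.631]
(0.5509153008460999, 0.049171533435583115) 0.04486687853932381 [0.57370741 0.04796281 0.08481201]
```

View pics/w3c.png

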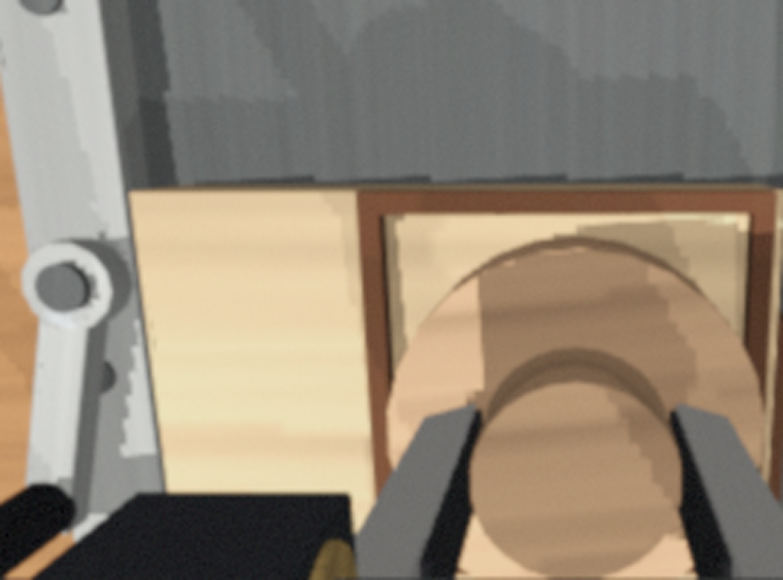

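The disc centre is 3 mm right of the nest centre. I'll shift 2.8 mm in +y and lower it to the floor.

Request:
{"name": "jog_arm", "arguments": {"rows": [0, 0.0028, 0, 0, 0, 0, 0.8, 0, 0, -0.006, 0, 0, 0, 0.8, 0, 0, -0.005, 0, 0, 0, 0.8, 0, 0, -0.004, 0, 0, 0, 0.8, 0, 0, -0.002, 0, 0, 0, 0.8, 0, 0, 0, 0, 0, 0, 0.8]}}

```text
time_s: 5.08
ee_pos: [0.5514, 0.0523, 0.0708]
eef_rot: [0.117, 1.57, -3.061]
force: [-0.2, 0.4, -2.1]
grip_width: 0.0429
```

Request:
{"name": "jog_arm", "arguments": {"rows": [0, 0, -0.001, 0, 0, 0, 0.8, 0, 0, 0, 0, 0, 0, 0.6, 0, 0, 0, 0, 0, 0, 0.3, 0, 0, 0, 0, 0, 0, 0, 0, 0, 0, 0, 0, 0, 0, 0, 0, 0, 0, 0, 0, 0, 0, 0, 0, 0, 0, 0, 0]}}

```text
time_s: 5.67
ee_pos: [0.5518, 0.0524, 0.0706]
eef_rot: [-3.134, 1.571, -0.029]
force: [0.0, -0.5, -0.8]
grip_width: 0.0727
```

Request:
{"name": "jog_arm", "arguments": {"rows": [0, 0, 0.015, 0, 0, 0, 0, 0, 0, 0.025, 0, 0, 0, 0, 0, 0, 0.03, 0, 0, 0, 0, -0.015, 0.006, 0.035, 0, 0, 0, 0.2, -0.03, 0.006, 0.01, 0, 0, 0, 0.4, -0.035, 0.006, 0, 0, 0, 0, 0.6, -0.035, 0.006, 0, 0, 0, 0, 0.8, -0.025, 0.008, 0, 0, 0, 0, 1]}}

```text
time_s: 6.33
ee_pos: [0.4094, 0.0844, 0.1855]
eef_rot: [-3.133, 1.571, -0.029]
force: [0.9, 0.0, 0.9]
grip_width: 0.064
```

```bash
python3 snap.py wrist w4;python3 snap.py top t4; python3 - <<'E'
from h import *
p,d,K,E=load("w4")
C=cloud(d,K,E); W=C.reshape(-1,3); W=W[(abs(W[:,0]-.551)<.06)&(abs(W[:,1]-.052)<.06)]
for lo,hi in((.058,.074),(.086,.102)):
    s=W[(W[:,2]>lo)&(W[:,2]<hi)]; c,r=cv2.minEnclosingCircle(s[:,:2].astype(np.float32)); print(c,r,np.median(s,0),len(s))
    A=np.c_[s[:,:2]-s[:,:2].mean(0),np.ones(len(s))]; print(np.linalg.lstsq(A,s[:,2],rcond=None)[0])
E
```

```text
t 6.3333 pos [0.4094 0.0844 0.1855] F [0.92 0.02 0.92] w 0.064
toolR [[0.0, -0.037, -0.999], [-0.0, -0.999, 0.037], [-1.0, -0.0, -0.0]] q [ 0.116  0.021  1.894 -0.     1.227  1.723]
t 6.3833 pos [0.4069 0.0854 0.1855] F [ 1.92 -1.06  2.12] w 0.0596
toolR [[-0.001, -0.036, -0.999], [0.0, -0.999, 0.036], [-1.0, -0.0, 0.001]] q [0.119 0.016 1.898 0.    1.228 1.726]
(0.5508161783218384, 0.05209335312247276) 0.04505882412195206 [0.54528221 0.05582561 0.06681185] 4928
[ 0.00258495 -0.00051233  0.06681365]
(0.5507288575172424, 0.05201920121908188) 0.022099744528532028 [0.55041593 0.05232749 0.09478653] 2261
[ 0.02648504 -0.00422509  0.09462998]
```

View pics/w4.png

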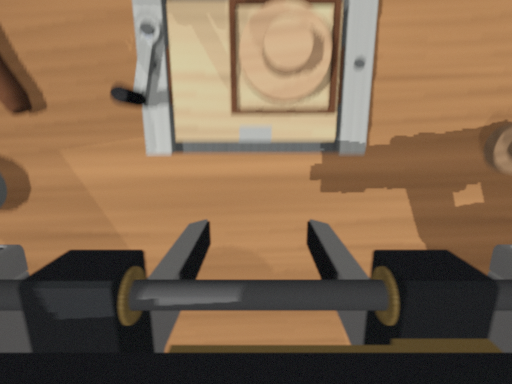

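The blank sits flat in the nest: disc top at 0.067, tilt about 0, centre (0.551, 0.052). Now I'll find the wear plate near (256,134) and the sled's near edge.

```bash
python3 - <<'E'
from h import *
p,d,K,E=load("w4")
cv2.imwrite("pics/w4c.png",cv2.resize(p[80:170,100:390],None,fx=2.7,fy=5,interpolation=cv2.INTER_CUBIC)[:,:,::-1])
cv2.imwrite("pics/w4d.png",cv2.resize(p[100:165,140:370],None,fx=3.4,fy=3.4,interpolation=cv2.INTER_CUBIC)[:,:,::-1])
C=cloud(d,K,E)
hsv=cv2.cvtColor(p,cv2.COLOR_RGB2HSV)
m=((hsv[...,1]<70)&(C[...,2]>.03)&(C[...,2]<.05)).astype(np.uint8); m[:118]=0;m[148:]=0;m[:,:220]=0;m[:,290:]=0
n,l,s,c=cv2.connectedComponentsWithStats(m); 
for i in range(1,n):
    if s[i,4]>40: q=C[l==i]; print(s[i],c[i],ray(K,E,*c[i],.04).round(4),q.min(0).round(4),q.max(0).round(4))
w=(hsv[...,1]>60)&(C[...,2]>.035)&(C[...,2]<.045)
for u in range(180,335,15):
    v=np.where(w[:160,u])[0].max(); print(u,v,ray(K,E,u,v+.5,.04).round(4)[:2],end=" ")
for v in (125,130,135):
    uu=np.where(w[v,150:350])[0]+150; print("row",v,ray(K,E,uu.min()-.5,v,.04).round(4),ray(K,E,uu.max()+.5,v,.04).round(4))
E
```

```text
[220 121  70  17 634] [254.73343849 128.99369085] [0.4759 0.0857 0.04  ] [0.4664 0.0474 0.0391] [0.486  0.124  0.0439]
180 137 [0.4697 0.1703] 195 137 [0.4691 0.1534] 210 137 [0.4685 0.1365] 225 137 [0.4678 0.1196] 240 123 [0.4825 0.1019] 255 123 [0.4818 0.0852] 270 123 [0.4812 0.0685] 285 136 [0.4664 0.052 ] 300 136 [0.4658 0.0351] 315 136 [0.4651 0.0182] 330 136 [0.4645 0.0013] row 125 [0.4835 0.1739 0.04  ] [ 0.4768 -0.0056  0.04  ]
row 130 [0.4781 0.1745 0.04  ] [ 0.4714 -0.0047  0.04  ]
row 135 [0.4726 0.174  0.04  ] [ 0.4659 -0.0059  0.04  ]
```

View pics/w4d.png

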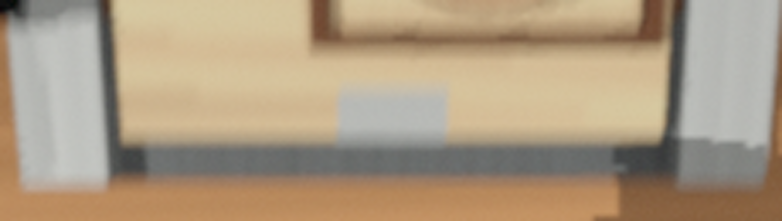

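Request:
{"name": "jog_arm", "arguments": {"rows": [0, 0, 0, 0, 0, 0, 1, 0, 0, 0, 0, 0, 0, 1, 0, 0, 0, 0, 0, 0, 1, 0, 0, 0, 0, 0, 0, 1]}}

```text
time_s: 6.77
ee_pos: [0.4123, 0.0841, 0.1852]
eef_rot: [0.182, 1.57, -2.997]
force: [-0.4, 0.3, 0.2]
grip_width: 0.0296
```

Request:
{"name": "jog_arm", "arguments": {"rows": [0.01, 0.001, -0.035, 0, 0, 0, 1, 0.01, 0.0007, -0.035, 0, 0, 0, 1, 0.0027, 0, -0.035, 0, 0, 0, 1, 0, 0, -0.035, 0, 0, 0, 1, 0, 0, -0.02, 0, 0, 0, 1, 0, 0, -0.007, 0, 0, 0, 1, 0, 0, 0, 0, 0, 0, 1]}}

```text
time_s: 7.35
ee_pos: [0.4338, 0.0858, 0.0171]
eef_rot: [0.144, 1.568, -3.034]
force: [-0.8, -0.1, 0.6]
grip_width: 0.0002
```

```bash
python3 snap.py wrist w5
```

```text
t 7.35 pos [0.4338 0.0858 0.0171] F [-0.84 -0.08  0.57] w 0.0002
toolR [[-0.003, -0.037, -0.999], [-0.0, -0.999, 0.037], [-1.0, 0.0, 0.003]] q [0.112 0.338 1.979 0.    0.828 1.72 ]
```

View pics/w5.png

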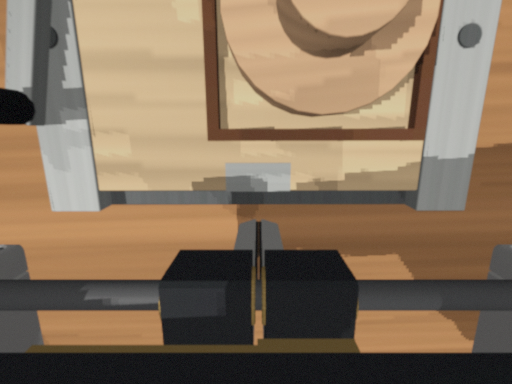

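The shut fingers (column 258) line up with the wear plate (columns 225–291, centre 258). Pushing gently.

Request:
{"name": "jog_arm", "arguments": {"rows": [0.006, -0.0002, 0, 0, 0, 0, 1, 0.006, -0.0002, 0, 0, 0, 0, 1, 0.005, -0.0002, 0, 0, 0, 0, 1, 0.005, -0.0002, 0, 0, 0, 0, 1, 0.006, -0.0002, 0, 0, 0, 0, 1, 0.006, -0.0002, 0, 0, 0, 0, 1]}}

```text
time_s: 7.9
ee_pos: [0.4679, 0.0849, 0.0187]
eef_rot: [0.059, 1.568, -3.119]
force: [-10.4, 0.6, 8.5]
grip_width: 0.0004
```

Request:
{"name": "jog_arm", "arguments": {"rows": [0.006, -0.0002, 0, 0, 0, 0, 1, 0.006, -0.0002, 0, 0, 0, 0, 1, 0.006, -0.0002, 0, 0, 0, 0, 1]}}

```text
time_s: 8.15
ee_pos: [0.4858, 0.0843, 0.0187]
eef_rot: [0.061, 1.568, -3.118]
force: [-10.7, 0.0, 7.9]
grip_width: 0.0006
```

```bash
python3 snap.py wrist w6
```

```text
t 8.15 pos [0.4858 0.0843 0.0187] F [-10.68   0.05   7.94] w 0.0006
toolR [[-0.003, -0.037, -0.999], [-0.0, -0.999, 0.037], [-1.0, 0.0, 0.003]] q [0.097 0.426 1.841 0.    0.878 1.705]
```

View pics/w6.png

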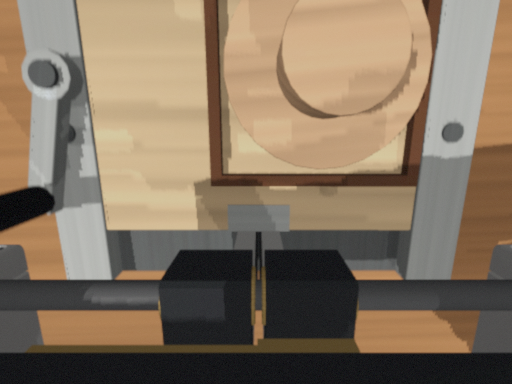

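The sled slides straight with the fingers on the plate's middle. Continuing.

Request:
{"name": "jog_arm", "arguments": {"rows": [0.007, -0.0002, 0, 0, 0, 0, 1, 0.007, -0.0002, 0, 0, 0, 0, 1, 0.007, -0.0002, 0, 0, 0, 0, 1, 0.007, -0.0002, 0, 0, 0, 0, 1, 0.007, -0.0002, 0, 0, 0, 0, 1, 0.007, -0.0002, 0, 0, 0, 0, 1, 0.007, -0.0002, 0, 0, 0, 0, 1]}}

```text
time_s: 8.78
ee_pos: [0.535, 0.0829, 0.0185]
eef_rot: [0.058, 1.568, -3.121]
force: [-8.3, 0.9, 5.0]
grip_width: 0.0001
```

```bash
python3 snap.py wrist w7; python3 - <<'E'
from h import *
p,d,K,E=load("w7")
C=cloud(d,K,E); W=C.reshape(-1,3); 
s=W[(W[:,2]>.086)&(W[:,2]<.102)&(W[:,0]>.5)&(W[:,0]<.7)&(abs(W[:,1]-.05)<.06)]; c,r=cv2.minEnclosingCircle(s[:,:2].astype(np.float32)); print(c,r)
hsv=cv2.cvtColor(p,cv2.COLOR_RGB2HSV)
w=(hsv[...,1]>60)&(C[...,2]>.035)&(C[...,2]<.045)
for u in range(120,415,20):
    q=np.where(w[:260,u])[0]
    if len(q): v=q.max(); print(u,v,ray(K,E,u,v+.5,.04).round(4)[:2],end=" ")
E
```

```text
t 8.7833 pos [0.535  0.0829 0.0185] F [-8.34  0.91  5.04] w 0.0001
toolR [[-0.002, -0.037, -0.999], [-0.0, -0.999, 0.037], [-1.0, 0.0, 0.002]] q [0.086 0.512 1.704 0.    0.928 1.693]
(0.5900110006332397, 0.05784441530704498) 0.05681608244776726
120 229 [0.5466 0.1645] 140 229 [0.5461 0.1527] 160 229 [0.5457 0.1408] 180 229 [0.5452 0.1289] 200 229 [0.5448 0.1171] 220 229 [0.5444 0.1052] 240 204 [0.5593 0.0926] 260 204 [0.5588 0.081 ] 280 204 [0.5584 0.0694] 300 229 [0.5426 0.0578] 320 229 [0.5421 0.0459] 340 229 [0.5417 0.0341] 360 229 [0.5413 0.0222] 380 229 [0.5408 0.0103] 400 229 [ 0.5404 -0.0015]
```

View pics/w7.png

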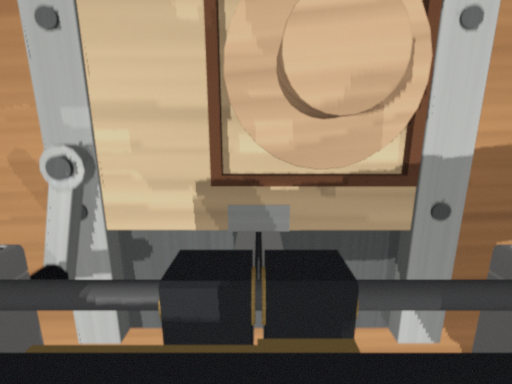

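Request:
{"name": "jog_arm", "arguments": {"rows": [0.007, -0.0002, 0, 0, 0, 0, 1, 0.007, -0.0002, 0, 0, 0, 0, 1, 0.007, -0.0002, 0, 0, 0, 0, 1, 0.007, -0.0002, 0, 0, 0, 0, 1, 0.006, -0.0002, 0, 0, 0, 0, 1, 0.005, -0.0001, 0, 0, 0, 0, 1, 0.003, 0, 0, 0, 0, 0, 1]}}

```text
time_s: 9.42
ee_pos: [0.5771, 0.0818, 0.0184]
eef_rot: [0.071, 1.569, -3.107]
force: [-8.5, 0.3, 5.8]
grip_width: 0.0006
```

Request:
{"name": "jog_arm", "arguments": {"rows": [0.002, 0, 0, 0, 0, 0, 1, 0.002, 0, 0, 0, 0, 0, 1]}}

```text
time_s: 9.58
ee_pos: [0.5807, 0.0818, 0.0184]
eef_rot: [0.08, 1.569, -3.099]
force: [-8.1, -0.3, 2.9]
grip_width: 0.0001
```

Request:
{"name": "jog_arm", "arguments": {"rows": [0.001, 0, 0, 0, 0, 0, 1, 0.001, 0, 0, 0, 0, 0, 1]}}

```text
time_s: 9.75
ee_pos: [0.5811, 0.0817, 0.0184]
eef_rot: [0.096, 1.564, -3.082]
force: [-26.6, -1.0, 18.4]
grip_width: 0.0006
```

Request:
{"name": "jog_arm", "arguments": {"rows": [0.001, 0, 0, 0, 0, 0, 1]}}

```text
time_s: 9.83
ee_pos: [0.5812, 0.0817, 0.0184]
eef_rot: [0.094, 1.562, -3.084]
force: [-35.0, -1.6, 24.7]
grip_width: 0.0002
```

Request:
{"name": "jog_arm", "arguments": {"rows": [0.001, 0, 0, 0, 0, 0, 1]}}

```text
time_s: 9.92
ee_pos: [0.5812, 0.0817, 0.0184]
eef_rot: [0.098, 1.56, -3.08]
force: [-43.5, -2.2, 30.4]
grip_width: 0.0004
```

The push stopped at x = 0.5812 with the force rising sharply, so I'm backing off at once and will check that it is on the stop.

Request:
{"name": "jog_arm", "arguments": {"rows": [-0.004, 0, 0, 0, 0, 0, 1, -0.004, 0, 0, 0, 0, 0, 1, -0.012, 0, 0, 0, 0, 0, 1, -0.03, 0, 0.02, 0, 0, 0, 1, -0.04, 0, 0.035, 0, 0, 0, 1, -0.03, 0.005, 0.04, 0, 0, 0, 1, 0, 0.005, 0.04, 0, 0, 0, 0.8, 0, 0, 0.03, 0, 0, 0, 0.55]}}

```text
time_s: 10.58
ee_pos: [0.4787, 0.0915, 0.1723]
eef_rot: [-2.968, 1.568, 0.137]
force: [1.3, 0.2, 0.4]
grip_width: 0.0107
```

```bash
python3 snap.py wrist w8;python3 snap.py top t8; python3 - <<'E'
from h import *
p,d,K,E=load("w8")
C=cloud(d,K,E); W=C.reshape(-1,3); 
hsv=cv2.cvtColor(p,cv2.COLOR_RGB2HSV)
w=(hsv[...,1]>60)&(C[...,2]>.034)&(C[...,2]<.046)
for u in range(180,335,12):
    q=np.where(w[:260,u])[0]
    if len(q): v=q.max(); print(u,v,ray(K,E,u,v+.5,.04).round(4)[:2],end=" ")
p,d,K,E=load("t8")
cv2.imwrite("pics/t8c.png",cv2.resize(p[110:220,165:265],None,fx=5,fy=5,interpolation=cv2.INTER_CUBIC)[:,:,::-1])
E
```

```text
t 10.5833 pos [0.4787 0.0915 0.1723] F [1.29 0.23 0.43] w 0.0107
toolR [[0.003, -0.036, -0.999], [0.0, -0.999, 0.036], [-1.0, -0.001, -0.003]] q [0.114 0.19  1.738 0.    1.211 1.721]
t 10.6333 pos [0.4813 0.0915 0.1776] F [ 2.36 -0.73  6.92] w 0.0142
toolR [[0.011, -0.036, -0.999], [0.001, -0.999, 0.036], [-1.0, -0.002, -0.011]] q [ 0.113  0.186  1.73  -0.     1.215  1.72 ]
180 85 [0.5923 0.1687] 192 85 [0.5918 0.1562] 204 85 [0.5914 0.1437] 216 85 [0.5909 0.1313] 228 85 [0.5904 0.1188] 240 85 [0.59   0.1064] 252 65 [0.6088 0.0931] 264 65 [0.6083 0.0808] 276 65 [0.6078 0.0685] 288 85 [0.5882 0.0565] 300 85 [0.5877 0.044 ] 312 85 [0.5872 0.0316] 324 85 [0.5868 0.0191]
```

View pics/w8.png

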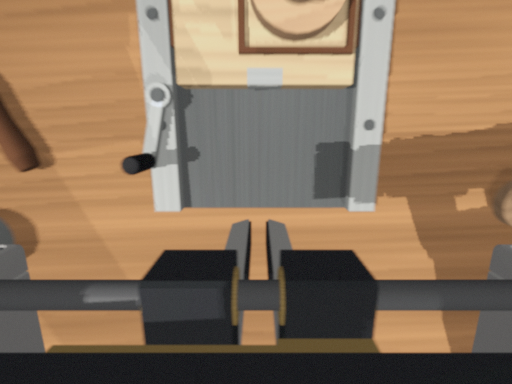

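View pics/t8c.png

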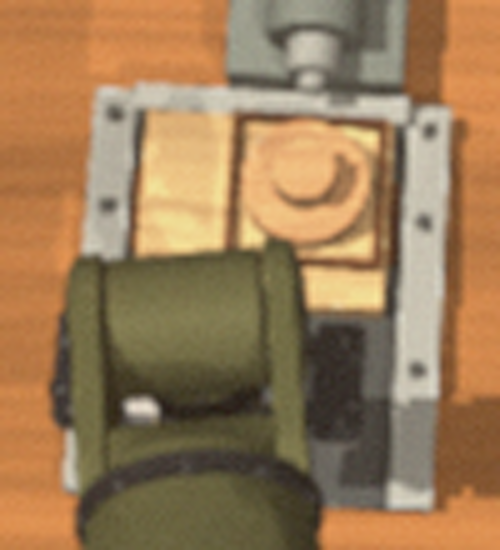

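Near-edge readings put the sled within 2–3 mm of home. To see whether it touches the stop, I'll look from above with the wrist camera.

Request:
{"name": "jog_arm", "arguments": {"rows": [0.02, 0, 0.01, 0, 0, 0, 0.55, 0.035, 0, 0.01, 0, 0, 0, 0.55, 0.035, 0, 0.01, 0, 0, 0, 0.55, 0.03, 0, 0.01, 0, 0, 0, 0.55, 0.01, 0, 0, 0, 0, 0, 0.55, 0, 0, 0, 0, 0, 0, 0.55, 0, 0, 0, 0, 0, 0, 0.55]}}

```text
time_s: 11.27
ee_pos: [0.6088, 0.0908, 0.2076]
eef_rot: [0.103, 1.569, -3.076]
force: [-0.9, -0.2, -0.7]
grip_width: 0.0423
```

```bash
python3 snap.py wrist w9; python3 - <<'E'
from h import *
p,d,K,E=load("w9")
print([proj(K,E,q).round(1) for q in([.732,.076,.04],[.592,.080,.04])])
E
```

```text
t 11.2667 pos [0.6088 0.0908 0.2076] F [-0.91 -0.16 -0.75] w 0.0423
toolR [[-0.002, -0.037, -0.999], [-0.0, -0.999, 0.037], [-1.0, 0.0, 0.002]] q [0.089 0.447 1.316 0.    1.381 1.696]
[array([267. ,  77.4]), array([267.1, 196.1])]
```

View pics/w9.png

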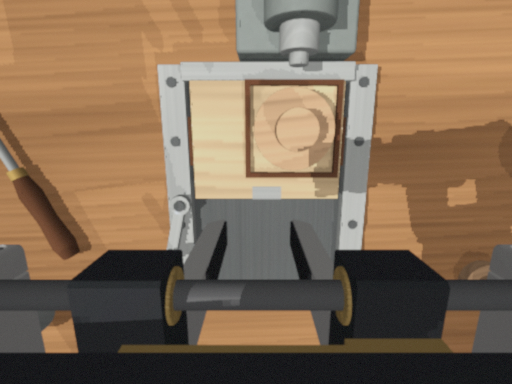

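```bash
python3 - <<'E'
from h import *
p,d,K,E=load("w9")
cv2.imwrite("pics/w9c.png",cv2.resize(p[55:110,160:360],None,fx=4,fy=8,interpolation=cv2.INTER_CUBIC)[:,:,::-1])
for u in (205,225,240): print(u,[tuple(int(c) for c in p[v,u]) for v in range(70,92)])
for u in (205,225,240):
    print(u,[ray(K,E,u,v,.04)[0].round(4) for v in (78,79,80,81,82)])
C=cloud(d,K,E); print(C[70:88,225,2].round(3))
E
```

```text
205 [(195, 197, 193), (196, 198, 194), (197, 199, 195), (198, 200, 196), (197, 199, 196), (194, 196, 193), (192, 194, 191), (192, 194, 190), (192, 193, 189), (185, 185, 179), (193, 180, 159), (208, 184, 149), (211, 185, 147), (210, 185, 148), (211, 186, 148), (213, 189, 151), (215, 191, 152), (217, 192, 154), (217, 193, 155), (217, 193, 154), (217, 192, 154), (215, 191, 153)]
225 [(194, 196, 191), (194, 197, 193), (196, 198, 195), (198, 200, 195), (196, 198, 193), (194, 195, 191), (192, 193, 190), (192, 193, 190), (191, 192, 189), (182, 182, 177), (192, 178, 156), (208, 185, 149), (210, 186, 147), (211, 187, 149), (212, 188, 150), (214, 189, 151), (215, 191, 152), (219, 195, 156), (219, 194, 155), (218, 193, 155), (218, 193, 156), (216, 192, 153)]
240 [(194, 195, 191), (195, 197, 193), (196, 198, 194), (196, 198, 194), (194, 196, 193), (193, 195, 191), (191, 193, 189), (191, 193, 189), (189, 191, 188), (180, 179, 174), (191, 177, 155), (208, 186, 150), (210, 185, 148), (211, 187, 149), (211, 188, 149), (212, 189, 150), (216, 192, 154), (218, 194, 155), (219, 194, 156), (218, 194, 157), (218, 192, 155), (216, 192, 154)]
205 [np.float64(0.734), np.float64(0.7329), np.float64(0.7318), np.float64(0.7308), np.float64(0.7297)]
225 [np.float64(0.7331), np.float64(0.732), np.float64(0.731), np.float64(0.7299), np.float64(0.7288)]
240 [np.float64(0.7325), np.float64(0.7314), np.float64(0.7303), np.float64(0.7292), np.float64(0.7282)]
[0.038 0.039 0.038 0.039 0.039 0.039 0.038 0.038 0.04  0.038 0.041 0.041
 0.041 0.042 0.041 0.04  0.04  0.039]
```

View pics/w9c.png

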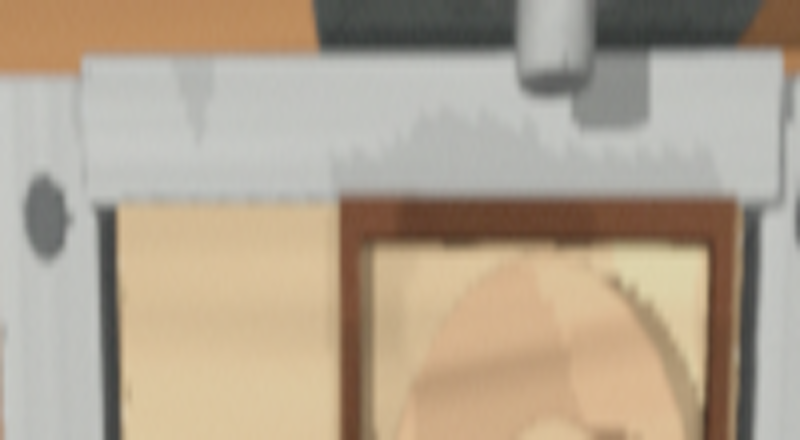

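The sled's far edge sits on the stop with no gap (rows 79–80, x about 0.731), so it is home. Next the latch: post (0.516, 0.211), hinge (0.586, 0.194), 72 mm apart against 70 expected. I'll go above the post with the jaws at 42 mm.

Request:
{"name": "jog_arm", "arguments": {"rows": [-0.01, 0.015, 0, 0, 0, 0, 0.5, -0.025, 0.03, 0, 0, 0, 0, 0.5, -0.025, 0.03, -0.01, 0, 0, 0, 0.5, -0.022, 0.03, -0.025, 0, 0, 0, 0.5, -0.011, 0.0152, -0.025, 0, 0, 0, 0.5, 0, 0, 0, 0, 0, 0, 0.5, 0, 0, 0, 0, 0, 0, 0.5]}}

```text
time_s: 11.9
ee_pos: [0.5163, 0.2093, 0.1504]
eef_rot: [0.414, 1.569, -2.763]
force: [-0.1, -0.2, 1.5]
grip_width: 0.0471
```

```bash
python3 snap.py wrist w10; python3 - <<'E'
from h import *
p,d,K,E=load("w10"); print(proj(K,E,[.516,.211,.083]),proj(K,E,[.586,.194,.038]))
C=cloud(d,K,E); W=C.reshape(-1,3); s=W[(W[:,2]>.07)&(W[:,2]<.09)&(W[:,0]<.56)&(W[:,0]>.48)&(W[:,1]>.17)&(W[:,1]<.25)]; print(len(s)); 
if len(s): print(s.min(0),s.max(0))
p,d,K,E=load("w9")
E
```

```text
t 11.9 pos [0.5163 0.2093 0.1504] F [-0.1  -0.24  1.45] w 0.0471
toolR [[-0.002, -0.035, -0.999], [-0.001, -0.999, 0.035], [-1.0, 0.001, 0.002]] q [ 0.319  0.367  1.565 -0.     1.212  1.925]
[256.23088526 204.68424899] [270.86091082 124.93973617]
330
[0.50903118 0.20269082 0.0704468 ] [0.5255167  0.21960287 0.08547439]
```

View pics/w10.png

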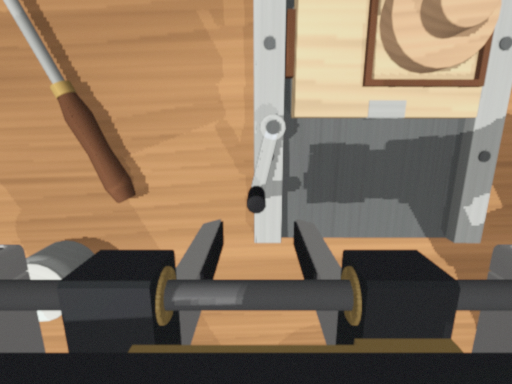

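The post (257,199) sits between the jaws and the handle of the gouge is clear at (95,140). Lowering over the post.

Request:
{"name": "jog_arm", "arguments": {"rows": [0.0007, 0.0017, -0.02, 0, 0, 0, 0.5, 0, 0, -0.03, 0, 0, 0, 0.5, 0, 0, -0.03, 0, 0, 0, 0.5, 0, 0, -0.018, 0, 0, 0, 0.5, 0, 0, 0, 0, 0, 0, 0.5]}}

```text
time_s: 12.37
ee_pos: [0.5177, 0.2092, 0.0503]
eef_rot: [0.378, 1.567, -2.802]
force: [-0.5, 0.2, -0.8]
grip_width: 0.0471
```

```bash
python3 - <<'E'
from h import *
h=np.array([.586,.1935]); p0=np.array([.517,.211]); 
a0=np.degrees(np.arctan2(*(p0-h)[::-1])); a1=268.1; r=.070; print(a0)
# TCP leads post by 0 -> TCP angle goes to a1+ overshoot for gap
N=16; A=np.linspace(a0,a1+8,N+1); P=h+r*np.c_[np.cos(np.radians(A)),np.sin(np.radians(A))]
print((A[1]-A[0])); print(np.diff(P,axis=0).round(4).tolist()); print(P.round(4)[[0,8,16]])
E
```

```text
165.7685416843574
6.895716144727658
[[-0.0016, -0.0083], [-0.0006, -0.0084], [0.0004, -0.0084], [0.0014, -0.0083], [0.0024, -0.0081], [0.0034, -0.0077], [0.0043, -0.0072], [0.0051, -0.0067], [0.0059, -0.006], [0.0066, -0.0053], [0.0072, -0.0044], [0.0076, -0.0035], [0.008, -0.0026], [0.0083, -0.0016], [0.0084, -0.0006], [0.0084, 0.0004]]
[[0.5181 0.2107]
 [0.5331 0.1476]
 [0.5934 0.1239]]
```

Request:
{"name": "jog_arm", "arguments": {"rows": [0, 0, 0, 0, 0, 0, 0.68, 0, 0, 0, 0, 0, 0, 0.68, -0.0016, -0.0083, 0, 0, 0, 5, 0.68, -0.0006, -0.0084, 0, 0, 0, 5.5, 0.68, 0.0004, -0.0084, 0, 0, 0, 5.5, 0.68, 0.0014, -0.0083, 0, 0, 0, 5.5, 0.68, 0.0024, -0.0081, 0, 0, 0, 5.5, 0.68]}}

```text
time_s: 12.95
ee_pos: [0.5212, 0.1689, 0.0549]
eef_rot: [3.02, 1.568, 0.318]
force: [-1.6, -0.1, -1.1]
grip_width: 0.0303
```

```bash
python3 snap.py wrist w11
```

```text
t 12.95 pos [0.5212 0.1689 0.0549] F [-1.63 -0.1  -1.07] w 0.0303
toolR [[0.003, 0.425, -0.905], [0.001, -0.905, -0.425], [-1.0, 0.0, -0.003]] q [0.247 0.465 1.672 0.    1.002 1.378]
```

View pics/w11.png

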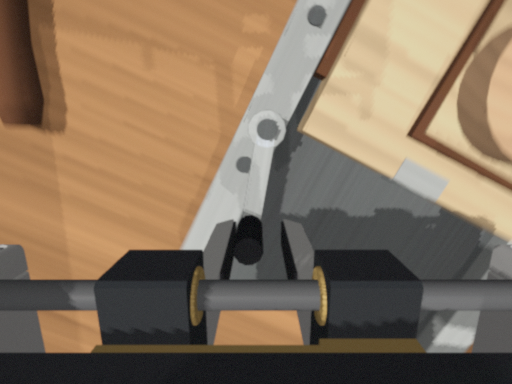

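The post is between the jaws and swinging. Continuing along the arc.

Request:
{"name": "jog_arm", "arguments": {"rows": [0.0034, -0.0077, 0, 0, 0, 5.7, 0.68, 0.0043, -0.0072, 0, 0, 0, 5.7, 0.68, 0.0051, -0.0067, 0, 0, 0, 5.7, 0.68, 0.0059, -0.006, 0, 0, 0, 5.7, 0.68, 0.0066, -0.0053, 0, 0, 0, 5.7, 0.68, 0.0072, -0.0044, 0, 0, 0, 5.7, 0.68, 0.0076, -0.0035, 0, 0, 0, 5.7, 0.68]}}

```text
time_s: 13.58
ee_pos: [0.5615, 0.1282, 0.0546]
eef_rot: [2.169, 1.569, 0.16]
force: [-1.6, 0.2, -0.8]
grip_width: 0.0301
```

Request:
{"name": "jog_arm", "arguments": {"rows": [0.008, -0.0026, 0, 0, 0, 5.7, 0.68, 0.006, -0.001, 0, 0, 0, 5.7, 0.68, 0.003, 0, 0, 0, 0, 5.7, 0.68]}}

```text
time_s: 13.83
ee_pos: [0.5789, 0.1247, 0.0546]
eef_rot: [1.896, 1.568, 0.185]
force: [-0.3, 0.1, -0.2]
grip_width: 0.0303
```

```bash
python3 snap.py wrist w12
```

```text
t 13.8333 pos [0.5789 0.1247 0.0546] F [-0.34  0.14 -0.24] w 0.0303
toolR [[0.003, 0.99, -0.139], [0.0, -0.139, -0.99], [-1.0, 0.002, -0.001]] q [0.15  0.551 1.539 0.    1.049 0.29 ]
```

View pics/w12.png

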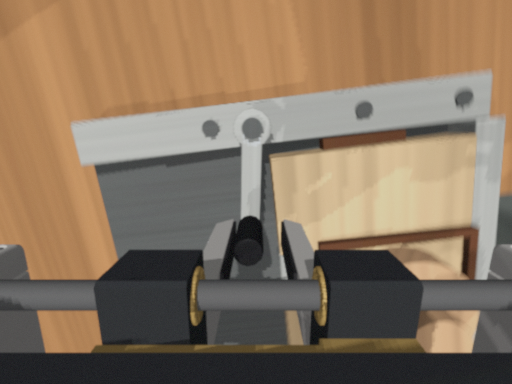

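Request:
{"name": "jog_arm", "arguments": {"rows": [0.003, 0, 0, 0, 0, 5, 0.68, 0.003, 0, 0, 0, 0, 1, 0.68]}}

```text
time_s: 14.05
ee_pos: [0.584, 0.1249, 0.0542]
eef_rot: [1.712, 1.569, 0.105]
force: [0.1, 0.5, 0.8]
grip_width: 0.0303
```

Request:
{"name": "jog_arm", "arguments": {"rows": [0.002, 0, 0, 0, 0, 0, 0.68]}}

```text
time_s: 14.13
ee_pos: [0.5861, 0.1249, 0.0539]
eef_rot: [1.713, 1.569, 0.102]
force: [-1.5, 0.2, 1.1]
grip_width: 0.0301
```

Request:
{"name": "jog_arm", "arguments": {"rows": [0.002, 0, 0, 0, 0, 0, 0.68]}}

```text
time_s: 14.22
ee_pos: [0.5879, 0.1249, 0.0535]
eef_rot: [1.734, 1.57, 0.123]
force: [-0.8, 0.1, -0.3]
grip_width: 0.0304
```

Request:
{"name": "jog_arm", "arguments": {"rows": [0.001, 0, 0, 0, 0, 0, 0.68]}}

```text
time_s: 14.3
ee_pos: [0.5886, 0.1248, 0.0532]
eef_rot: [-1.674, 1.571, 2.999]
force: [-7.2, 0.2, 6.1]
grip_width: 0.0303
```

The force rose to 7 N at the post's expected end position (x about 0.5825), so the latch is at its limit. I'll centre the jaws and lift straight off.

Request:
{"name": "jog_arm", "arguments": {"rows": [-0.003, 0, 0, 0, 0, 0, 0.68, -0.003, 0, 0, 0, 0, 0, 0.6, 0, 0, 0.015, 0, 0, 0, 0.55, 0, 0, 0.03, 0, 0, 0, 0.5, 0, 0, 0.04, 0, 0, 0, 0.5, -0.02, 0, 0.04, 0, 0, -3, 0.5, -0.04, 0, 0.03, 0, 0, -3, 0.5, -0.04, 0, 0, 0, 0, 0, 0.5]}}

```text
time_s: 14.97
ee_pos: [0.4916, 0.125, 0.2048]
eef_rot: [1.898, 1.563, 0.181]
force: [0.9, 0.7, 1.2]
grip_width: 0.0472
```

Request:
{"name": "jog_arm", "arguments": {"rows": [-0.03, 0, 0.01, 0, 0, -7, 0.5, -0.02, 0, 0, 0, 0, -7, 0.5, 0, 0, 0, 0, 0, -7, 0.5, 0, 0, 0, 0, 0, -7, 0.5, 0, 0, 0, 0, 0, -7, 0.5, 0, 0, 0, 0, 0, 0, 0.5]}}

```text
time_s: 15.47
ee_pos: [0.4403, 0.1248, 0.2102]
eef_rot: [2.488, 1.57, 0.158]
force: [-0.6, -0.6, 0.3]
grip_width: 0.0468
```

```bash
python3 snap.py wrist w13; python3 snap.py scene s13; python3 - <<'E'
from h import *
p,d,K,E=load("s13")
cv2.imwrite("pics/s13c.png",cv2.resize(p[140:300,220:400],None,fx=3.7,fy=3.7,interpolation=cv2.INTER_CUBIC)[:,:,::-1])
E
```

```text
t 15.4667 pos [0.4403 0.1248 0.2102] F [-0.6  -0.63  0.27] w 0.0468
toolR [[0.001, 0.725, -0.688], [0.0, -0.688, -0.725], [-1.0, 0.0, -0.001]] q [ 0.196  0.088  1.763 -0.     1.29   0.955]
t 15.5167 pos [0.4404 0.1248 0.2101] F [-0.73  0.46 -0.56] w 0.0471
toolR [[0.0, 0.731, -0.682], [0.0, -0.682, -0.731], [-1.0, 0.0, -0.0]] q [0.196 0.088 1.763 0.    1.29  0.947]
```

View pics/w13.png

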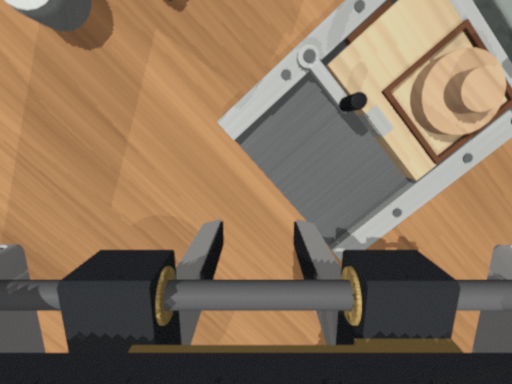

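View pics/s13c.png

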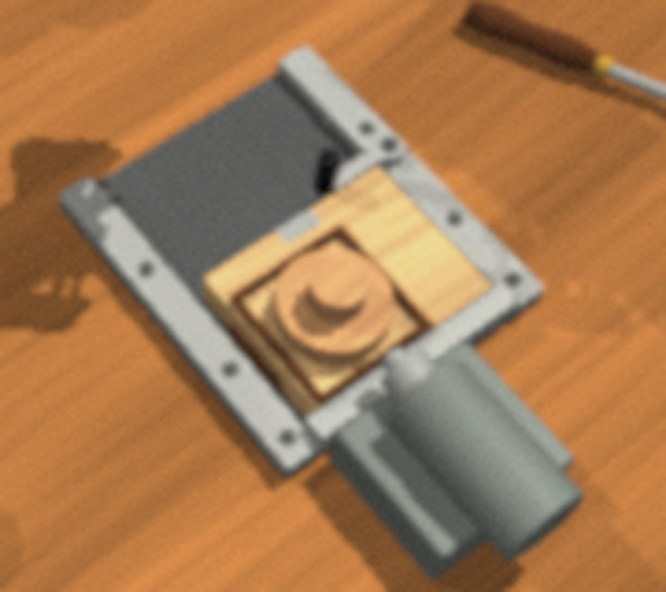

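The latch lies across behind the sled, with the post at wrist (352,102), and the blank is in the nest. Final numeric check.

```bash
python3 - <<'E'
from h import *
p,d,K,E=load("w13"); C=cloud(d,K,E)
s=C[85:118,330:375].reshape(-1,3); s=s[(s[:,2]>.078)&(s[:,2]<.09)]; pc=(s.min(0)+s.max(0))/2; print("post",s.min(0).round(4),s.max(0).round(4),pc.round(4))
h=ray(K,E,309,55,.040); print("hinge",h.round(4)); v=pc-h; print("r",np.hypot(*v[:2]),"theta",np.radians(np.degrees(np.arctan2(v[1],v[0]))%360-178.1))
W=C.reshape(-1,3); W=W[(W[:,0]>.6)&(W[:,0]<.74)&(abs(W[:,1]-.05)<.06)]
for lo,hi in((.06,.073),(.088,.1)):
    q=W[(W[:,2]>lo)&(W[:,2]<hi)]; c,r=cv2.minEnclosingCircle(q[:,:2].astype(np.float32)); print(np.round(c,4),round(r,4),np.median(q[:,2]))
E
```

```text
post [0.5728 0.114  0.0781] [0.5904 0.1317 0.0861] [0.5816 0.1228 0.0821]
hinge [0.5841 0.1933 0.04  ]
r 0.070488841708968 theta 1.568416644256502
[0.6733 0.0488] 0.0454 0.06682367106583764
[0.6733 0.049 ] 0.0231 0.09474152903795957
```

```bash
python3 - <<'E'
from station import ctrl
print(ctrl.hand_in())
E
```

```text
the job is handed in; nothing more can be done
None
```

The job is done in the order asked and handed in at about 15.5 s on the robot's clock. The large pale blank is in the nest spigot up, the sled is home against the stop, and the latch is swung across behind it.

**Last checks**
- **Blank:** the disc top is at 67 mm and the spigot top at 95 mm, both right for sitting on the nest floor. Its centre is within about 2 mm of the nest's expected centre.
- **Sled:** the far edge met the stop with no visible gap. The near-edge reading taken after the push was about 2–3 mm short of the expected home line, which is about the size of the calibration and jig-measurement error.
- **Latch:** measured angle is 1.568 rad against 1.571 for fully closed, with the post 70.5 mm from the hinge.
- **Robot:** clear of everything. The wooden bowl, the tin and the gouge were not touched, but I did not re-measure their positions at the end.

**One thing went less well:** at the end stop I ran two more 1 mm push steps without first looking at the force. The push at the fingertips reached 43 N along x (about 53 N in total) for a moment before I backed off. That is under the 120 N wrist limit, and it was on the fingers rather than the gripper's body, but it was more than the job needed.

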